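# Push a blank home and clamp it through the guard window

### The job

Push the wooden blank along its channel, without lifting it, until its end sits against the end stop. Then reach down through the guard window over the flat paddle lever and press that lever all the way down, so that it stays down and clamps the blank, without touching the guard. Leave the ball lever and everything else on the bench as they are.

Things in the scene. Friction and masses are not known exactly. Their poses are not given: they have to be found in the camera images.
- fixture: fixed hold-down fixture: dark steel deck 280 x 350 mm (x -160 to +120, y -175 to +175 mm about its origin), 20 mm thick. Origin on the bench surface. x runs along the channel, from its open end near the robot to the end stop; y left, z up. Its place and turn (up to 0.25 rad) change. Channel at y = -125 mm: two rails 12 mm high, 6 mm thick, 66 mm apart inside, and an end stop 30 mm high
- stop_face (a point): centre of the end stop's face towards the robot, against which the blank's far end must sit; 37.5 mm above the bench; axes as the fixture's
- foot (a joint): how far the rubber hold-down foot has come down, m: 0 raised, 0.0095 down; driven by the paddle lever. It reaches over the channel at the fixture's x = 45 mm from a steel column at y = -74 mm (top 95 mm above the bench); its underside is 65 mm above the bench when raised and comes down to the top of a blank that is home
- blank_near_end (a point): centre of the end face nearer the robot, half-way up, of the wooden blank: a loose block of light wood 110 mm long (x), 60 mm wide, 35 mm tall, 0.11 to 0.23 kg, lying on the deck in the channel; x axis towards the stop. At the start its far end is 40 to 70 mm short of the stop
- blank_far_end (a point): centre of the blank's end face towards the stop, 110 mm along x from the near end, half-way up
- guard: fixed grey guard over the levers: level sheet 140 x 210 mm (x -65 to +75), 5 mm thick, top 54 mm above this origin, 74 mm above the bench; front panel to the deck on the robot's side, two posts at the back. Origin on the deck's top; axes as the fixture's. Two windows, each 76 (x) by 80 (y) mm, centred at x = -10, y = -50 and +50 mm, a 20 mm bar between; a lever end under the middle of each
- paddle_top (a point): middle of the upper face of the paddle lever's pad, a flat steel plate 38 x 44 mm, in the middle of its window, about 14 mm below the guard's top face when up. The lever pivots 100 mm behind (+x), and this point goes down 18 mm over the full stroke. Which of the two windows it is under changes
- paddle_lever (a joint): angle of the paddle lever, rad: 0 up, 0.18 all the way down against its stop; needs about 5 N on the pad and stays where it is left
- ball_top (a point): top of the steel ball, 26 mm across, at the end of the other lever, a thin rod, in the middle of the other window: to be left alone
- ball_lever (a joint): angle of the ball lever, rad; 0 up, grows downwards, as easily moved as the paddle
- nut: round steel nut, 24 mm across, 12 mm tall, on the deck between guard and robot; origin at its underside; leave alone
- wedge: stepped wooden wedge 35 x 60 x 24 mm, on the deck between guard and robot; origin at its underside; leave alone
- push_block: plywood push block with a wooden handle, 150 x 70 x 60 mm, on the bench to the right of the fixture; origin at its underside; leave alone
- hammer: hammer lying on the bench to the left; origin at its underside; leave alone
- screwdriver: screwdriver lying on the bench to the right; origin at its underside; leave alone
- glue: white glue bottle, 60 mm across, 150 mm tall, to the left; origin at its underside; leave alone
- brush: bench brush lying to the left; origin at its underside; leave alone
- offcut: wooden offcut 120 x 45 x 22 mm on the bench to the right; origin at its underside; leave alone
Not all that is in view belongs to the job. What is shaped like the part that bears blank_near_end but black is not meant.

How it is judged (in metres and radians):
On the way, in this order (a step that is already met when the one before it is completed fails the run):
1. the blank is against the end stop (x of blank_far_end in the frame of stop_face above -0.003 m and z of blank_far_end in the frame of stop_face below 0.005 m), for 0.2 s.
2. the paddle lever is pressed down while the blank is home (value of joint paddle_lever above 0.155 rad and x of blank_far_end in the frame of stop_face above -0.003 m), for 0.1 s.
At the end, for the whole second after the job is handed in: The blank's far end is within 3 mm of the end stop and flat in the channel, the paddle lever is at 0.155 rad or more of its 0.18 rad and at rest, and the ball has moved less than 5 mm (all of step 2 and z of blank_far_end in the frame of stop_face below 0.005 m and velocity of joint paddle_lever below 0.02 rad/s and distance of ball_top from where it was at the start of the episode below 0.005 m); the robot touches nothing.
It fails at once if the robot touches the guard (contact force between any of the fingers, the arm and guard above 0.5 N).
It fails at once if the blank is lifted or tipped (z of any of blank_far_end, blank_near_end in the frame of stop_face above 0.008 m).
It fails at once if the ball lever is moved by more than 5 mm (distance of ball_top from where it was at the start of the episode above 0.005 m).
It fails at once if a bystander is moved by more than 10 mm (distance of any of nut, wedge, push_block, hammer, screwdriver, glue, brush, offcut from where it was at the start of the episode above 0.01 m).
It also fails if it takes over 40 s, if anything falls off the work surface, if the arm or the gripper's body presses on something with over 40 N, if the wrist force passes 120 N, or if a joint passes its speed limit or range.

### The arm

A 6-joint arm with a two-finger parallel gripper is mounted at the origin on the work surface. World frame = base frame: x ahead of the robot, y to its left, z up, the work surface at z = 0. Lengths are in mm, angles in rad, forces in N, time in s.
With the tool pointing down it reaches from about 400 to 925 mm from the base axis. Payload 12.5 kg.
Tool frame: the origin (TCP) lies at the very end of the fingers, on their centre line; the grasp point (between the pads) lies 19 mm behind it; z points along the fingers, y is the direction in which the jaws open and shut (so a half turn about z gives the same grasp; the last joint's range is limited). The gripper opens to 95 mm and grips with 3 to 60 N. Pads are 20 mm wide; open, the fingers measure 119 mm over their backs; the gripper's body (75 mm by 180 mm) begins 59 mm behind the grasp point.
Start: joints at [-1.271, 0.491, 1.559, -0, 1.092, -0.106], TCP at [246.745, -574.25, 214.661] pointing down, gripper open.
Joint ranges: [-3.1, 3.1], [-0.84, 2.19], [0.05, 2.79], [-1.13, 4.28], [0.06, 2.93], [-2.69, 2.69]. Speed limits (rad/s): [2.22, 2.22, 2.79, 3.14, 3.14, 3.14].

### API

Orientations are given as [roll, pitch, yaw] about the fixed x, y, z axes, in that order (R = Rz(yaw) Ry(pitch) Rx(roll)).
In Python, from cell import env gives the robot as it stands.
- The arm moves only by the shell command python3 -m pendant 'ROWS'. ROWS is JSON, a list that holds one entry, the list of rows, each a list of 5 numbers: the opening, from 0 (shut) to 1 (fully open), then the shift along the tool's x, y, z in m, then the turn about the tool's z in rad. A call has exactly 8 rows; each row is the pose to reach, as a shift and turn from the pose commanded when the call began, along the tool's axes at that moment; what a row does not reach only later rows make up. A row lasts 1/10 s, in which the tool goes at most 50 mm and 8.59 degrees, less where a joint would pass 70% of its speed; a pose out of reach is approached as far as the arm can. A call with a gripper value outside its range is refused whole. The fingers move at their own pace and stop on an object; the grip force is fixed at half the most. Time passes only in rows, so rows that repeat a pose let the fingers close, or fill a call up. It gives the time, the measured TCP pose, the force and the opening at its end, in the units of the state.
- env.state(): the state, without advancing time (a new reading comes with each control period).
- env.read_camera(name): name is "scene" or "top"; returns a dict with "image" (400x640x3 uint8, blue, green, red), "range_z" (400x640 float32, mm along the optical axis (not along the pixel's ray), 0 where there is no reading), "fx", "fy", "cx", "cy" (pixels), "dist" ([k1, k2, p1, p2, k3] as OpenCV has them; the pictures are not rectified), "rvec" (rotation vector, rad) and "tvec" (3), from world to camera coordinates, as OpenCV has them. Camera axes: x right, y down, z forward; pixel columns grow to the right and rows downward; lengths in mm; the calibration is good to about 2 mm. A picture is of the moment at which its call begins.
- env.job_done(): hands the job in, once; it reports no verdict.
The state is a dict: "t": time; "joints": joint angles; "qvel": joint speeds; "tau": joint torques, N m; "eef_pos": TCP position; "tcp_rot": TCP orientation; "ft_force": force on the tool from outside, world axes, zero at the start; "moment": the same for the moment, N m; "opening": opening from 0.0 (shut) to 1.0 (fully open).
Only numpy, scipy, OpenCV 4.12 (cv2) and the standard library are available. Lean on these libraries where they do the work, as an engineer would, in place of code of your own. Each camera call takes 0.05 s, during which the arm holds its last target. There are 200 camera calls.

## Working session

There is one attempt and no reset: what is moved stays moved. The work goes in short steps, Python scripts to look and compute and a shell command to move; the robot and the scene stay as the last step left them, time stands still between calls to the robot, and variables do not carry over. Pictures are saved under pics/ and viewed, about 8 in all and at most 12, crops included, and the job is handed in when it is done.

```bash
mkdir -p pics; ls
python3 - <<'E'
from cell import env
import cv2,numpy as np,pickle
for n in("scene","top"):
    d=env.read_camera(n); pickle.dump(d,open(f"{n}0.pkl","wb")); cv2.imwrite(f"pics/{n}0.png",d["image"])
    R=cv2.Rodrigues(np.array(d["rvec"]))[0]; print(n,(-R.T@np.array(d["tvec"]).ravel()).round(),d["fx"],R.round(2).tolist(),(d["range_z"]>0).mean())
print(env.state())
E
```

```text
pics
scene [1497.   25. 1526.] 479.3511471675051 [[-0.04, 1.0, -0.0], [0.82, 0.03, -0.57], [-0.57, -0.02, -0.82]] 0.99619140625
top [ 331.   -3. 1285.] 433.10600552490456 [[-0.01, -1.0, 0.01], [-0.99, 0.01, -0.12], [0.12, -0.01, -0.99]] 0.99613671875
{'t': 0.1, 'joints': array([-1.27061196e+00,  4.91510984e-01,  1.55938103e+00, -3.90268025e-05,
        1.09168674e+00, -1.05599002e-01]), 'qvel': array([ 0.00072317, -0.00116283, -0.00302747, -0.00078641,  0.00018126,
       -0.00284615]), 'tau': array([ 3.92231683e-03, -6.13622546e+01, -2.58605611e+01,  6.94191246e-02,
        4.70161589e-02, -5.30711679e-05]), 'eef_pos': array([ 246.6624693 , -574.04034877,  214.11548432]), 'tcp_rot': array([-3.14060839e+00, -6.95162920e-05,  4.05801347e-01]), 'ft_force': array([ 0.37388744, -0.09702112,  0.04253114]), 'moment': array([ 0.02741626, -0.01122054, -0.01810588]), 'opening': 1.0025701010219217}
```

View pics/scene0.png

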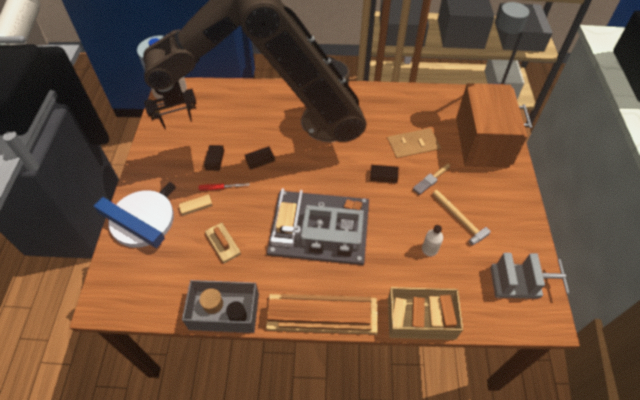

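View pics/top0.png

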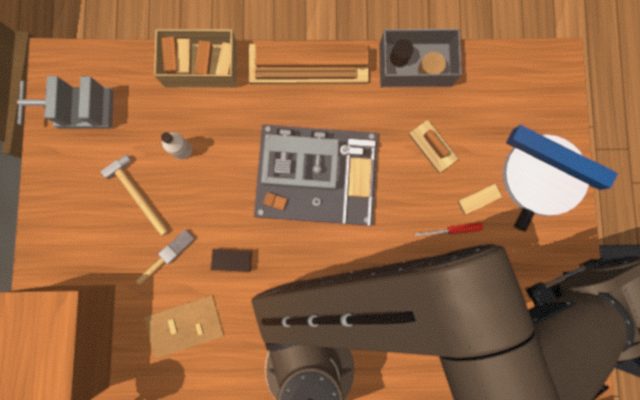

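Top view: the fixture is around (318,175), with the blank at (361,178), the paddle in the left window at (283,162) and the ball in the right window at (318,168). The black blocks are decoys.

```bash
cat > h.py <<'E'
import cv2,numpy as np,pickle
def ld(n): return pickle.load(open(n,"rb"))
def K(d): return np.array([[d["fx"],0,d["cx"]],[0,d["fy"],d["cy"]],[0,0,1.]])
def ext(d): return cv2.Rodrigues(np.array(d["rvec"],float))[0],np.array(d["tvec"],float).ravel()
def ray(d,uv):
    R,t=ext(d); p=cv2.undistortPoints(np.array(uv,float).reshape(-1,1,2),K(d),np.array(d["dist"],float)).reshape(-1,2)
    return -R.T@t, np.c_[p,np.ones(len(p))]@R
def onz(d,uv,z):
    c,r=ray(d,uv); return c+r*((z-c[2])/r[:,2])[:,None]
def cloud(d):
    h,w=d["range_z"].shape; v,u=np.mgrid[:h,:w]
    c,r=ray(d,np.c_[u.ravel(),v.ravel()]); return (c+r*d["range_z"].reshape(-1,1)).reshape(h,w,3)
def px(d,P): return cv2.projectPoints(np.array(P,float).reshape(-1,3),np.array(d["rvec"],float),np.array(d["tvec"],float),K(d),np.array(d["dist"],float))[0].reshape(-1,2)
E
python3 - <<'E'
from h import *
d=ld("top0.pkl"); P=cloud(d); im=d["image"]
roi=np.zeros((400,640),bool); roi[115:235,245:390]=1
print("bench z",np.median(P[240:250,300:380,2]))
m=(roi&(P[...,2]>11)&(P[...,2]<150)).astype(np.uint8)
n,l,s,_=cv2.connectedComponentsWithStats(m); k=1+s[1:,4].argmax(); m=l==k
q=P[m&(P[...,2]<30)][:,:2]; r=cv2.minAreaRect(q.astype(np.float32)); print("deck",r)
g=P[m&(abs(P[...,2]-74)<5)&(np.arange(640)[None]<345)]; print("guard",cv2.minAreaRect(g[:,:2].astype(np.float32)),np.median(g[:,2]),len(g))
hsv=cv2.cvtColor(im,cv2.COLOR_BGR2HSV)
b=roi&(np.arange(640)[None]>345)&(hsv[...,1]>80)&(hsv[...,2]>150)&(P[...,2]>45)&(P[...,2]<65)
print("blank",cv2.minAreaRect(P[b][:,:2].astype(np.float32)),b.sum(),np.median(P[b][:,2]))
c=cv2.resize(im[115:235,245:390],None,fx=5,fy=5,interpolation=cv2.INTER_CUBIC); cv2.imwrite("pics/crop1.png",c)
E
```

```text
bench z -0.5503940803416754
deck ((555.4735717773438, -24.587005615234375), (350.4577941894531, 280.9622802734375), 85.41622924804688)
guard ((583.4739990234375, 14.182525634765625), (228.54266357421875, 141.1763458251953), 85.30390930175781) 73.167516681086 2018
blank ((539.8192749023438, -148.31324768066406), (60.396121978759766, 110.15643310546875), 86.48206329345703) 790 54.11031515763557
```

View pics/crop1.png

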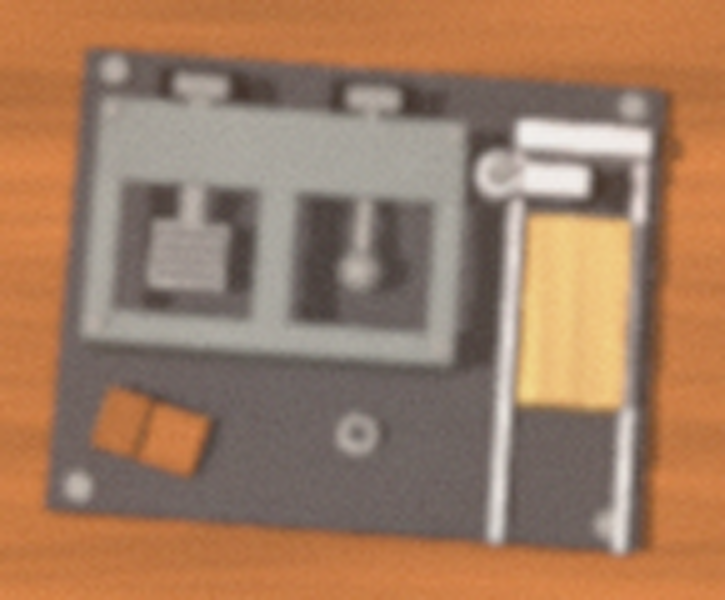

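Crop: the blank's far end is near crop (580,215) and the stop face near (585,155). The paddle pad is at crop (187,255), left of the ball at (357,268). Next I'll put these in the fixture frame.

```bash
cat >> h.py <<'E'
YAW=np.deg2rad(85.4-90); RF=np.array([[np.cos(YAW),-np.sin(YAW)],[np.sin(YAW),np.cos(YAW)]])
O=np.array([555.47,-24.59])+RF@[20,0]
def fx(P): return np.concatenate([(P[...,:2]-O)@RF,P[...,2:]],-1)
def wd(x,y): return O+RF@[x,y]
E
python3 - <<'E'
from h import *
d=ld("top0.pkl"); F=fx(cloud(d)); X,Y,Z=F[...,0],F[...,1],F[...,2]
def rep(n,m):
    q=F[m]; print(n,m.sum(),"min",np.percentile(q,3,0).round(1),"max",np.percentile(q,97,0).round(1),"med",np.median(q,0).round(1))
print("O",O)
rep("guard",(abs(Z-73)<4)&(X>-75)&(X<85)&(Y>-75)&(Y<170))
rep("stop",(abs(Z-50)<4)&(X>60)&(X<120)&(Y<-85)&(Y>-165))
rep("blank",(abs(Z-55)<4)&(X>-100)&(X<33)&(Y<-90)&(Y>-160))
c=lambda u,v:(245+u/5-.4,115+v/5-.4)
print("pad",fx(onz(d,[c(187,255)],60)),"ball",fx(onz(d,[c(357,268)],65)))
rep("pad",(abs(Z-60)<6)&(X>-40)&(X<20)&(Y>50)&(Y<130))
rep("ball",(abs(Z-60)<9)&(X>-40)&(X<20)&(Y>-40)&(Y<30))
tp=wd(-25.7-55-35,-125); print("pre-push",tp)
E
```

```text
O [575.40557757 -26.19397849]
guard 1919 min [-63.4 -51.1  69.5] max [ 71.6 150.9  76.5] med [32.4 50.4 73.1]
stop 120 min [  69.5 -160.2   46.3] max [ 85.  -87.9  52.7] med [  76.5 -125.1   48.9]
blank 694 min [ -78.2 -152.3   51.4] max [ 24.9 -96.4  57.9] med [ -26.5 -124.9   54.4]
pad [[-12.23772313 101.06874061  60.        ]] ball [[-13.4888457   3.156948   65.       ]]
pad 199 min [-29.   79.9  54.9] max [ 14.4 120.5  63. ] med [-10.1 100.1  58.1]
ball 65 min [-21.7  -8.5  51.3] max [18.5  9.6 60.3] med [-8.6  0.1 54.4]
pre-push [ 450.05339579 -141.51232275]
```

```bash
python3 -m pendant '[[[0,0.0335,-0.0297,0,0.06],[0,0.067,-0.0594,0,0.12],[0,0.1005,-0.0891,0,0.18],[0,0.134,-0.1188,0,0.24],[0,0.1675,-0.1485,0,0.30],[0,0.201,-0.1782,0,0.36],[0,0.2345,-0.2079,0,0.42],[0,0.268,-0.2376,0,0.486]]]'
```

```text
t: 0.9
eef_pos: [399.5, -248.4, 214.6]
tcp_rot: [-3.142, 0.0, -0.083]
ft_force: [0.2, -0.6, -0.2]
opening: 0.382
```

```bash
python3 -m pendant '[[[0,0.014,-0.0375,0,0],[0,0.028,-0.075,0,0],[0,0.042,-0.1125,0.02,0],[0,0.042,-0.1125,0.06,0],[0,0.042,-0.1125,0.10,0],[0,0.042,-0.1125,0.14,0],[0,0.042,-0.1125,0.165,0],[0,0.042,-0.1125,0.18,0]]]'
python3 - <<'E'
from cell import env
from h import *
s=env.state(); print(s["eef_pos"],s["ft_force"],s["opening"],fx(np.array(s["eef_pos"])[None]))
d=env.read_camera("top");cv2.imwrite("pics/t1.png",cv2.resize(d["image"][115:275,225:425],None,fx=4,fy=4,interpolation=cv2.INTER_CUBIC))
E
```

```text
t: 1.7
eef_pos: [449.3, -141.0, 32.5]
tcp_rot: [-3.141, 0.003, -0.08]
ft_force: [0.2, 0.3, 0.1]
opening: 0.003
[ 449.29027266 -140.95373061   32.49831   ] [0.20639447 0.2505644  0.09744596] 0.0032086504553408115 [[-116.50546351 -124.50440881   32.49831   ]]
```

View pics/t1.png

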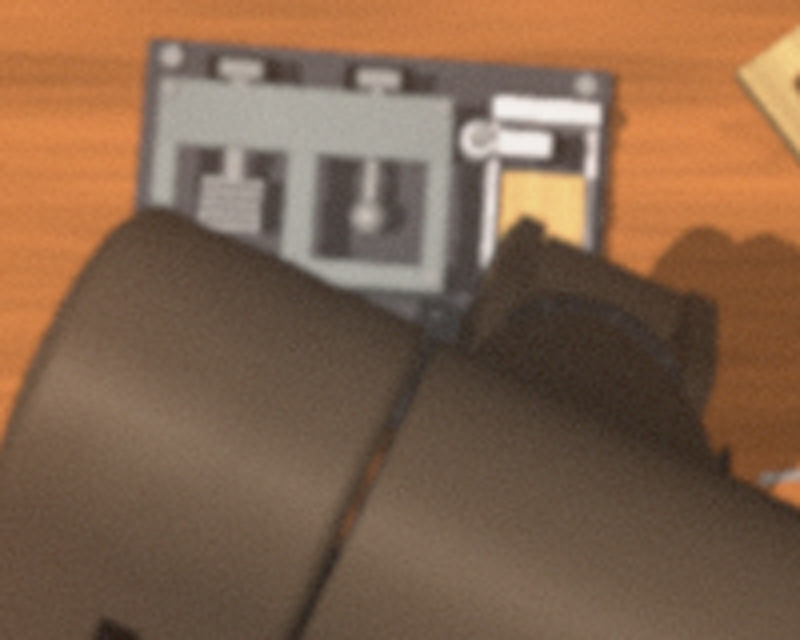

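The arm is in the channel behind the blank and the blank hasn't moved. Now the push.

```bash
python3 -m pendant '[[[0,0.015,0,0,0],[0,0.023,0,0,0],[0,0.029,0,0,0],[0,0.035,0,0,0],[0,0.041,0,0,0],[0,0.047,0,0,0],[0,0.053,0,0,0],[0,0.057,0,0,0]]]'; python3 -m pendant '[[[0,0.002,0,0,0],[0,0.004,0,0,0],[0,0.006,0,0,0],[0,0.007,0,0,0],[0,0.008,0,0,0],[0,0.009,0,0,0],[0,0.009,0,0,0],[0,0.009,0,0,0]]]'
```

```text
t: 2.55
eef_pos: [507.4, -146.0, 34.7]
tcp_rot: [3.141, -0.0, -0.08]
ft_force: [-1.7, 0.5, 1.2]
opening: 0.007
t: 3.35
eef_pos: [514.7, -146.5, 34.5]
tcp_rot: [-3.141, 0.002, -0.08]
ft_force: [-6.2, -1.3, 3.4]
opening: 0.004
```

```bash
python3 -m pendant '[[[0,0.001,0,0,0],[0,0.001,0,0,0],[0,0.002,0,0,0],[0,0.002,0,0,0],[0,0.003,0,0,0],[0,0.003,0,0,0],[0,0.003,0,0,0],[0,0.003,0,0,0]]]'
python3 - <<'E'
from cell import env
from h import *
s=env.state(); print(s["eef_pos"],s["ft_force"],fx(np.array(s["eef_pos"])[None]))
d=env.read_camera("scene")
R,t=ext(d); F=fx(cloud(d)); X,Y,Z=F[...,0],F[...,1],F[...,2]
m=(abs(Z-55)<3.5)&(X>-60)&(X<67)&(Y<-100)&(Y>-150); print(m.sum(), np.percentile(X[m],[1,99]))
u,v=px(d,[[*wd(40,-125),50]])[0]; u,v=int(u),int(v)
cv2.imwrite("pics/s1.png",cv2.resize(d["image"][v-45:v+45,u-45:u+75],None,fx=6,fy=6,interpolation=cv2.INTER_CUBIC))
E
```

```text
t: 4.15
eef_pos: [514.8, -146.4, 34.6]
tcp_rot: [-3.14, 0.008, -0.08]
ft_force: [-22.0, -4.5, 13.7]
opening: 0.002
[ 514.81340531 -146.43245599   34.55907973] [-21.97173277  -4.54482022  13.72551589] [[ -50.75400095 -124.71060179   34.55907973]]
204 [-40.43623772  66.01260921]
```

View pics/s1.png

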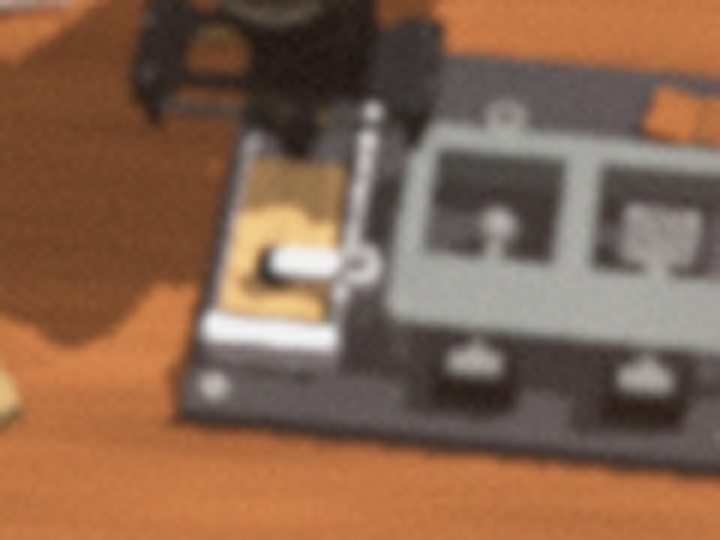

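The image shows the blank hard against the stop: 22 N with no further travel, and its near end at x≈-40.7, which puts the far end at 69.3 against a stop face at about 69.5. Back off and rise.

```bash
python3 -m pendant '[[[0,-0.005,0,0,0],[0,-0.02,0,0,0],[0,-0.035,0,0,0],[0,-0.035,0,-0.03,0],[0,-0.035,0,-0.065,0],[0,-0.035,0,-0.10,0],[0,-0.035,0,-0.10,0],[0,-0.035,0,-0.10,0]]]'
python3 - <<'E'
from cell import env
from h import *
s=env.state(); p=np.array(s["eef_pos"]);f=fx(p[None])[0];print(p,f,"dx,dy tool",-10.5-f[0],-(100-f[1]),s["ft_force"])
E
```

```text
t: 5.0
eef_pos: [484.3, -144.2, 135.1]
tcp_rot: [3.141, -0.002, -0.08]
ft_force: [0.5, 0.9, -0.8]
opening: 0.002
[ 484.30925704 -144.21908909  135.05821234] [ -81.3374013  -124.95076429  135.05821234] dx,dy tool 70.83740129879325 -224.9507642921009 [ 0.49093913  0.89758915 -0.83462516]
```

```bash
python3 -m pendant '[[[0,0.013,-0.04,0,0],[0,0.026,-0.08,0,0],[0,0.039,-0.12,0,0],[0,0.052,-0.16,0,0],[0,0.065,-0.20,0,0],[0,0.071,-0.225,0,0],[0,0.071,-0.225,0.01,0],[0,0.071,-0.225,0.03,0]]]'
python3 - <<'E'
from cell import env
from h import *
s=env.state(); p=np.array(s["eef_pos"]);print(p,fx(p[None])[0],s["ft_force"])
d=env.read_camera("scene"); F=fx(cloud(d)); X,Y,Z=F[...,0],F[...,1],F[...,2]
m=(abs(Z-55)<3.5)&(X>-60)&(X<67)&(Y<-100)&(Y>-150); print("blank x",np.percentile(X[m],[1,99]))
u,v=px(d,[[*wd(0,30),60]])[0]; u,v=int(u),int(v)
cv2.imwrite("pics/s2.png",cv2.resize(d["image"][v-50:v+40,u-65:u+55],None,fx=6,fy=6,interpolation=cv2.INTER_CUBIC))
E
```

```text
t: 5.8
eef_pos: [572.7, 74.9, 103.4]
tcp_rot: [3.141, -0.0, -0.079]
ft_force: [0.4, -0.2, -0.0]
opening: 0.007
[572.72375167  74.86810653 103.42653901] [-10.77825792 100.52147221 103.42653901] [ 0.42331476 -0.23870582 -0.01505945]
blank x [-37.16610679  66.13029038]
```

View pics/s2.png

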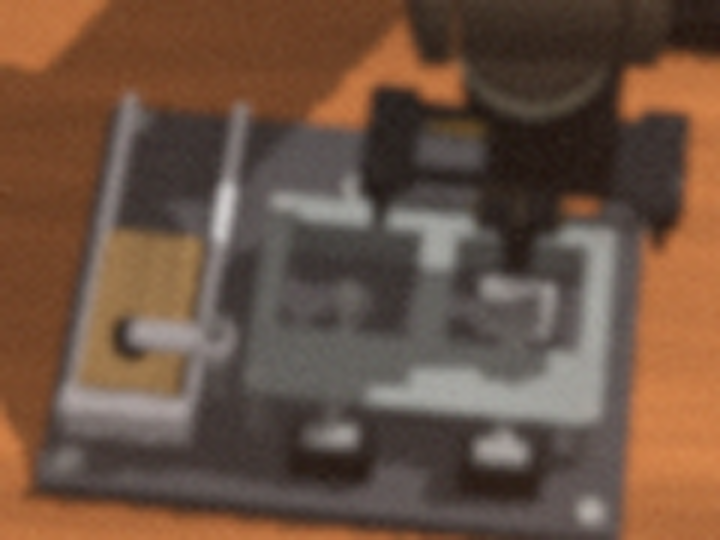

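The blank is still at the stop and the tool is centred over the right-hand window in this view, the paddle's. Going down.

```bash
python3 -m pendant '[[[0,0,0,0.02,0],[0,0,0,0.034,0],[0,0,0,0.04,0],[0,0,0,0.044,0],[0,0,0,0.048,0],[0,0,0,0.051,0],[0,0,0,0.054,0],[0,0,0,0.054,0]]]'; python3 -m pendant '[[[0,0,0,0.002,0],[0,0,0,0.004,0],[0,0,0,0.005,0],[0,0,0,0.006,0],[0,0,0,0.007,0],[0,0,0,0.008,0],[0,0,0,0.008,0],[0,0,0,0.008,0]]]'
```

```text
t: 6.65
eef_pos: [572.9, 74.4, 50.6]
tcp_rot: [3.141, -0.001, -0.08]
ft_force: [-0.1, -0.5, 0.9]
opening: 0.006
t: 7.45
eef_pos: [573.4, 74.5, 43.4]
tcp_rot: [-3.142, -0.002, -0.08]
ft_force: [0.7, -2.2, 12.1]
opening: 0.004
```

```bash
python3 -m pendant '[[[0,0,0,0.001,0],[0,0,0,0.002,0],[0,0,0,0.003,0],[0,0,0,0.003,0],[0,0,0,0.004,0],[0,0,0,0.004,0],[0,0,0,0.004,0],[0,0,0,0.004,0]]]'
```

```text
t: 8.25
eef_pos: [573.7, 74.5, 42.3]
tcp_rot: [-3.141, -0.004, -0.08]
ft_force: [-11.5, -3.1, 45.7]
opening: 0.0
```

Hard stop: z has stalled at 42.3 with 46 N, which is the expected full 18 mm of stroke. Retract straight up, then go aside and look.

```bash
python3 -m pendant '[[[0,0,0,-0.004,0],[0,0,0,-0.02,0],[0,0,0,-0.05,0],[0,0,0,-0.09,0],[0,0,0,-0.13,0],[0,-0.04,0,-0.16,0],[0,-0.08,0,-0.17,0],[0,-0.12,0,-0.17,0]]]'; python3 -m pendant '[[[0,-0.01,0.04,0,0],[0,-0.01,0.08,0,0],[0,-0.01,0.12,0,0],[0,-0.01,0.16,0,0],[0,-0.01,0.20,0,0],[0,-0.01,0.24,0,0],[0,-0.01,0.24,0,0],[0,-0.01,0.24,0,0]]]'
python3 - <<'E'
from cell import env
from h import *
s=env.state(); print(s["eef_pos"],s["ft_force"])
d=env.read_camera("scene"); d0=ld("scene0.pkl")
for n,e in(("before",d0),("after",d)):
    F=fx(cloud(e)); X,Y,Z=F[...,0],F[...,1],F[...,2]
    m=(abs(X+10)<12)&(abs(Y-100)<15); b=(abs(X+10)<8)&(abs(Y)<8)&(Z>40)
    k=(abs(Z-55)<3.5)&(X>-90)&(X<67)&(Y<-100)&(Y>-150)
    print(n,"pad z",np.median(Z[m]).round(1),"ball z",np.median(Z[b]).round(1),b.sum(),"blank x",np.percentile(X[k],[1,99]).round(1))
u,v=px(d,[[*wd(0,0),60]])[0]; u,v=int(u),int(v)
cv2.imwrite("pics/s3.png",cv2.resize(d["image"][v-60:v+60,u-80:u+80],None,fx=5,fy=5,interpolation=cv2.INTER_CUBIC))
E
```

```text
t: 9.05
eef_pos: [451.9, 84.4, 209.6]
tcp_rot: [-3.141, -0.002, -0.08]
ft_force: [0.1, 0.6, 0.9]
opening: 0.006
t: 9.85
eef_pos: [423.5, -154.5, 208.2]
tcp_rot: [-3.141, 0.001, -0.082]
ft_force: [-0.1, 0.1, -0.5]
opening: 0.003
[ 423.49665847 -154.53448024  208.17296871] [-0.10953054  0.10755573 -0.50296339]
before pad z 57.9 ball z 56.6 16 blank x [-77.4  31.3]
after pad z 42.0 ball z 57.5 15 blank x [-33.3  65.8]
```

View pics/s3.png

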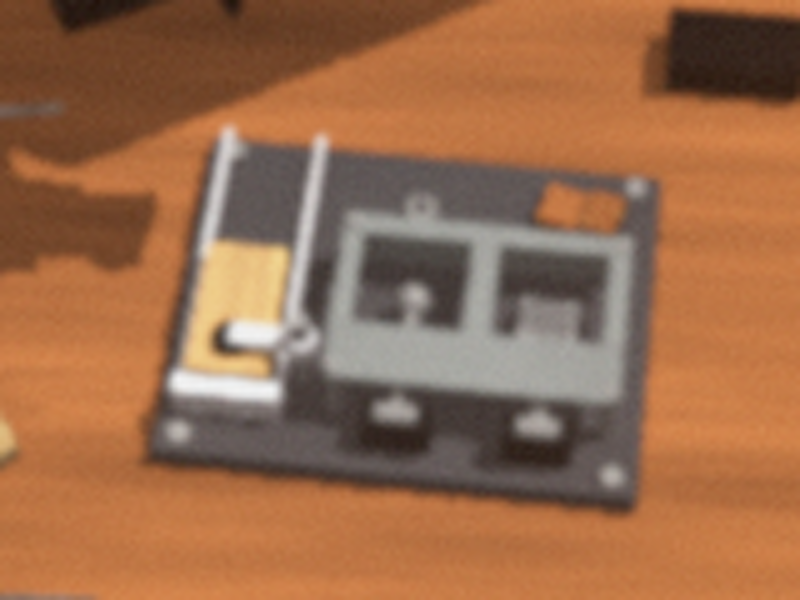

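The picture shows the blank flush to the stop under the foot, the pad down at about (548,315), and the ball (415,295), nut and wedge where they were. The arm is clear, so I'm handing in.

```bash
python3 -c "
from cell import env
print(env.job_done())"
```

```text
the job is handed in; nothing more can be done
None
```

I pushed the blank to the end stop, pressed the paddle lever all the way down and handed the job in at about 10 s. No verdict was reported.

- **Blank:** I pushed it about 40 mm with closed fingers until it stalled at 22 N. The finger position puts its far end at x≈69.3 mm, against a stop face measured at about 69.5 mm. The last picture shows it flush with the stop, under the foot.
- **Paddle lever:** I pressed it through the middle of its window until it stalled at 46 N, with the tool tip at 42.3 mm. After I let go, the pad read about 42 mm, down from 58 mm. That 16 mm drop in the depth image is a little under the nominal 18 mm, but the stall height matches full stroke and the pad stayed down.
- **Ball lever and other items:** The ball height read 57.5 mm against 56.6 mm before, which is within depth noise. The nut and wedge look unmoved in the last picture. I did not measure the items on the bench, but the tool stayed about 200 mm up when passing over that side of the bench. Nothing suggested a touch on the guard.
- **One disagreement:** The last depth reading put the blank's near end at about -33 mm, where the finger position gave -41 mm. I put this down to noisy edge depth, because the error points towards the stop and the picture shows no gap.

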